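# Wing spar out of the stock box and under the magnifier

### The job

First swing the bench magnifier until its lens is centred over the white pad on its foot, and tip the lens level. Then fish the wooden wing spar out of the stock box, tilting it up through the opening, which is shorter than the spar, and finish still holding it in the air, roughly level and still, with its brass end centred under the lens, between the pad and the lens. The spar must touch nothing but the gripper at the end, and the jars, bottles, glass and model aircraft must be left where they stand.

Things in the scene. Friction and masses are not known exactly. Their poses are not given: they have to be found in the camera images.
- swivel (a joint): swivel of the magnifier's boom about its upright column (vertical axis 190 mm from the pad's centre), rad. 0: lens exactly over the white pad. It starts 0.45 to 0.8, swung aside; growing values turn anticlockwise seen from above. Range -0.5 to 1.3. Friction joint (about 0.3 N m, 1.1 N at the red ball): stays where it is left.
- tilt (a joint): tilt of the lens head about the horizontal hinge at the boom's end, square to the boom, rad. 0: lens level; growing values tip its outer edge (with the red ball) up. It starts 0.3 to 0.6. Range -0.4 to 0.8. Friction joint (about 0.25 N m, 2 N at the red ball): stays where it is left.
- red_ball (a point): centre of the red ball, 22 mm in diameter, on a thin stem at the outer edge of the lens head: the handle for both joints. 145 mm from the tilt hinge, so 275 mm from the column when level; the ball turns freely enough in a pinch for the head to be led by it
- lens (a point): centre of the round glass lens in its white ring, 110 mm in outer diameter, 14 mm thick, 60 mm from the tilt hinge; 240 mm above the table when level, 190 mm from the column
- pad (a point): centre of the top of the round white pad (90 mm in diameter, 5 mm high, red dot) on the magnifier's fixed foot. Its x axis points level to the column, whose axis stands 190 mm away: round foot of 150 mm, 24 mm high, column 304 mm high. From the column the boom, a level rod of 16 mm, runs 240 mm above the table to the tilt hinge, 130 mm out; at swivel 0 it points along this -x axis, over the pad
- stock_box: fixed plywood box, outer 166 (x) by 306 (y) by 82 mm high; origin at the centre of its underside. Walls 8, dark floor 6 mm; inside 150 by 290 mm. Where its y is above +5 mm it is covered by a deck 6 mm thick, flush with the walls' tops (70 mm clear beneath, red line at the edge; two jars stand on it); from y = -145 to +5 mm it is open: an opening of 150 by 150 mm
- spar_center (a point): centre of the wing spar, half-way up: light wooden bar 260 mm long (its y axis) by 14 mm wide (x) by 20 mm high (z), about 60 g, lying on the box's floor along the box's y, brass end under the deck. The wood in the opening, around 65 mm from the centre on the -y side, can be pinched across its width from above
- spar_end (a point): middle of the spar's brass sleeve (25 mm long), half-way up: 117.5 mm from the spar's centre along its +y axis, 12.5 mm from that end
- spar: the same spar; origin at the centre of its underside, axes as for its centre
- jar_a: dark paint jar on the deck, 38 mm in diameter, 45 mm high: leave alone; origin at the centre of its underside
- jar_b: pale blue-grey paint jar on the deck, 38 mm in diameter, 45 mm high: leave alone; origin at the centre of its underside
- aircraft: grey model aircraft on cork blocks, 200 mm span, 155 mm long, about 50 mm high: leave alone; origin at the centre of its underside
- thinner: bottle with blue cap, 56 mm in diameter, 120 mm high: leave alone; origin at the centre of its underside
- cement: bottle with green cap, 56 mm in diameter, 110 mm high: leave alone; origin at the centre of its underside
- water_glass: glass bowl, 90 mm in diameter, 60 mm high: leave alone; origin at the centre of its underside

How it is judged:
By the outcome, as a careful person would: the job done as asked, in the order asked, and still so for the second after the job is handed in, while the arm keeps its last pose, push and grip.
It also fails if it takes over 58 s, if anything falls off the work surface, if the arm or the gripper's body presses on something with over 40 N, if the wrist force passes 120 N, or if a joint passes its speed limit or range.

### The arm

A 6-joint arm with a two-finger parallel gripper is mounted at the origin on the work surface. World frame = base frame: x ahead of the robot, y to its left, z up, the work surface at z = 0. Lengths are in mm, angles in rad, forces in N, time in s.
With the tool pointing down it reaches from about 275 to 750 mm from the base axis. Payload 10.2 kg.
Tool frame: the origin (TCP) lies at the very end of the fingers, on their centre line; the grasp point (between the pads) lies 19 mm behind it; z points along the fingers, x is the direction in which the jaws open and shut, and the axes are right-handed (so a half turn about z gives the same grasp; the last joint's range is limited). The gripper opens to 85 mm and grips with 20 to 120 N. Pads are 22 mm wide; open, the fingers measure 114 mm over their backs; the gripper's body (76 mm by 85 mm) begins 54 mm behind the grasp point. The pads swing forward as they close: fully open they stand 13 mm farther back than shut.
Start: joints at [-1.336, 0.313, 1.498, -0, 1.331, -0.223], TCP at [232.026, -470.951, 231.294] pointing down, gripper open.
Joint ranges: [-2.94, 2.94], [-0.97, 2.17], [0.19, 2.56], [-1.23, 4.37], [0.02, 3.11], [-2.88, 2.88]. Speed limits (rad/s): [2.39, 2.39, 3.01, 3.14, 3.14, 3.14].

### API

Orientations are given as a unit quaternion [w, x, y, z].
In Python, from rig import ctrl, cams gives the robot as it stands.
- The arm moves only by the tool play_rows, never from a script. Its argument "steps" is a list of rows, each a list of 2 entries, a list of its own where there are three numbers: the shift along the tool's x, y, z normalised to -1 to 1, where 1 is 0.75 m, then the turn, a rotation vector about the tool's x, y, z normalised to -1 to 1, where 1 is 45 degrees. A call has 1 to 20 rows; each row shifts and turns the commanded pose from where the row before left it, along the tool's axes as they then stand; what a row does not reach is not made up. A row lasts 1/10 s, in which the tool goes at most 50 mm and 8.59 degrees, less where a joint would pass 70% of its speed; a pose out of reach is approached as far as the arm can. A call with a number of a shift or a turn outside -1 to 1 is refused whole. A call with a gripper value outside its range is refused whole. "grip" is the closure, from 0 (fully open) to 1 (shut), set as the call begins (left out, the last holds). The fingers move at their own pace and stop on an object; "squeeze" is the grip in N (left out, the last holds). Time passes only in rows, so rows that do not move let the fingers close. It gives the time, the measured TCP pose, the force and the opening at its end, in the units of the state.
- ctrl.sense(): the state, without advancing time (a new reading comes with each control period).
- cams.capture(name): name is "side" or "top" or "wrist"; returns the picture (480x640x3 uint8, red, green, blue); there is no depth.
- cams.camera_info(name): a dict with "fx", "fy", "cx", "cy" (pixels), "dist_coeffs" ([k1, k2, p1, p2, k3] as OpenCV has them; the pictures are not rectified), "xyz" and "attitude" of the camera in the world. Camera axes: x right, y up, looking along -z (the intrinsics and any distortion apply to the point x, -y, -z); pixel columns grow to the right and rows downward; lengths in mm; the calibration is good to about 2 mm. A picture is of the moment at which its call begins: read the wrist's pose just before it. camera_info takes no time and is no camera call; for the wrist camera it gives the pose at the moment of the call.
- ctrl.finish_job(): hands the job in, once; it reports no verdict.
Trained networks look in the newest picture that a camera, given by its name, has taken for a name from the list of things; names that differ only in an ending like _2 or _b are one class to them, and where a whole thing is asked for, a point or a joint stands for the part that bears it (a point fixed in the world has none). Each returns a list of dicts, best first, with "p" (0 to 1); they miss things now and then, are a little off and sometimes report something else, mostly with a low value. They report only what shows in the picture. A call takes as long as a camera call.
- cams.search_frame(camera, thing): "rect" ([centre column, centre row, width, height] in pixels, round what is visible of it).
- cams.tip_of(camera, thing): "pixel" ([column, row] in pixels: a listed point, or the origin of a listed thing).
The state is a dict: "time_s": time; "joints": joint angles; "dq": joint speeds; "tau": joint torques, N m; "eef_pos": TCP position; "ee_rot": TCP orientation; "force": force on the tool from outside, world axes, zero at the start; "wrist_torque": the same for the moment, N m; "grip_width": opening from 0.0 (shut) to 1.0 (fully open).
Only numpy, scipy, OpenCV 4.12 (cv2) and the standard library are available. Lean on these libraries where they do the work, as an engineer would, in place of code of your own. Each camera call takes 0.05 s, during which the arm holds its last target.

## Working session

There is one attempt and no reset: what is moved stays moved. The work goes in short steps, Python scripts to look and compute and a tool call to move; the robot and the scene stay as the last step left them, time stands still between calls to the robot, and variables do not carry over. Pictures are saved under pics/ and viewed, and the job is handed in when it is done.

Besides the shell and the picture viewer there is one more tool, called after ">>>" as name(argument=value, ...) on one line, values as JSON. play_rows: Moves the arm, as the interface text tells. Its arguments: {"type":"object","properties":{"steps":{"type":"array"},"grip":{"type":"number"},"squeeze":{"type":"number"}},"required":["steps"]}

```bash
ls; mkdir -p pics; python3 - <<'E'
from rig import ctrl,cams
import cv2
print(ctrl.sense())
for n in ["side","top","wrist"]:
    im=cams.capture(n); cv2.imwrite(f"pics/a_{n}.png",im[:,:,::-1]); print(n,cams.camera_info(n))
E
```

```text
pics
{'time_s': 0.0, 'joints': array([-1.33641385e+00,  3.13430348e-01,  1.49841528e+00, -2.84630246e-05,
        1.33102652e+00, -2.23405118e-01]), 'dq': array([-0.00020645,  0.00136235, -0.00069907,  0.00014939,  0.00184983,
        0.00014055]), 'tau': array([-1.56103342e-04, -4.12263894e+01, -2.59740669e+01, -2.16089788e-04,
        4.15988659e-03, -9.89488683e-06]), 'eef_pos': array([ 231.95027738, -470.69502806,  230.75334617]), 'ee_rot': array([-4.40052720e-04,  8.49108379e-01, -5.28218280e-01, -4.64565798e-04]), 'force': array([-0.45980931,  0.61543907, -0.78807096]), 'wrist_torque': array([ 0.03520181,  0.05139698, -0.03737487]), 'grip_width': 1.0025379452247953}
side {'fx': 469.73911648335206, 'fy': 469.73911648335206, 'cx': 320.8480490345058, 'cy': 247.74637813045973, 'dist_coeffs': array([-0.00887966,  0.        ,  0.        ,  0.        ,  0.        ]), 'xyz': array([247.332029  , 677.31402256, 640.1062728 ]), 'attitude': array([-0.21454117, -0.10854242,  0.46170998,  0.85382347])}
top {'fx': 565.9466304851283, 'fy': 565.9466304851283, 'cx': 317.3627197397334, 'cy': 235.19331804564726, 'dist_coeffs': array([-0.18405336,  0.        ,  0.        ,  0.        ,  0.        ]), 'xyz': array([ 353.66189526,   50.33655414, 1121.35798956]), 'attitude': array([ 0.74136764,  0.07596052, -0.06891316, -0.66321565])}
wrist {'fx': 417.9001556493057, 'fy': 417.9001556493057, 'cx': 314.71646461919136, 'cy': 238.11763344814136, 'dist_coeffs': array([0.0033688, 0.       , 0.       , 0.       , 0.       ]), 'xyz': array([ 296.68036023, -438.90461096,  373.0158076 ]), 'attitude': array([ 0.84002634, -0.12220968,  0.07632805, -0.52306269])}
```

View pics/a_side.png

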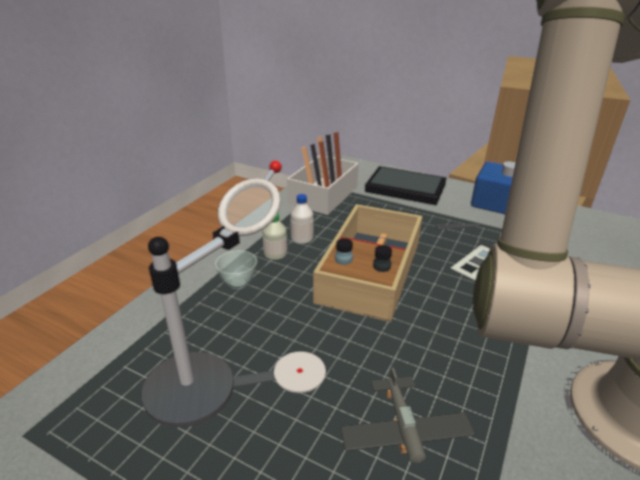

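View pics/a_top.png

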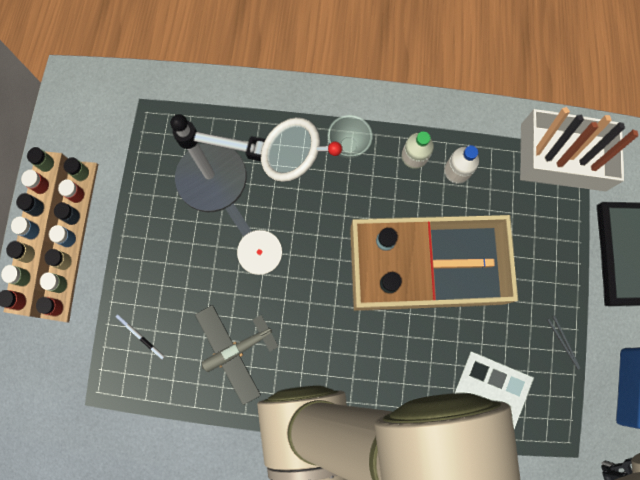

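View pics/a_wrist.png

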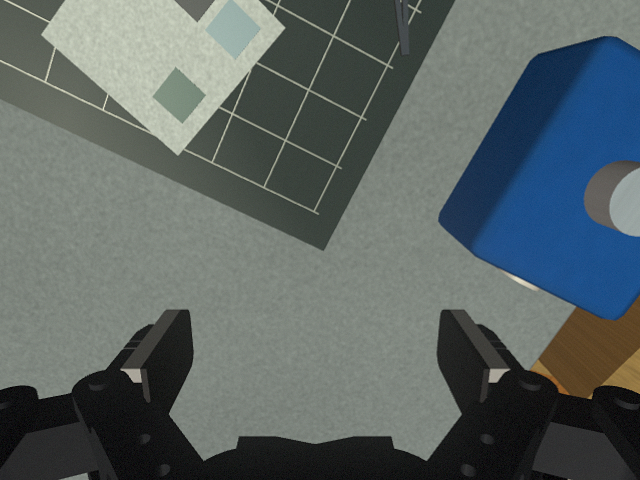

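The pictures show the magnifier at the left of the top view (column foot 210,178; lens 290,150; ball 335,148; pad 260,252), the box at 435,262 with the spar at 465,263, and the aircraft at 235,352.

```bash
cat > h.py <<'E'
import numpy as np, cv2
from scipy.spatial.transform import Rotation as R
from scipy.optimize import least_squares
def Rq(q): return R.from_quat([q[1],q[2],q[3],q[0]])
def K(i): return np.array([[i['fx'],0,i['cx']],[0,i['fy'],i['cy']],[0,0,1]])
def proj(i,P):
    P=np.atleast_2d(P); c=Rq(i['attitude']).inv().apply(P-i['xyz'])*[1,-1,-1]
    return cv2.projectPoints(c,np.zeros(3),np.zeros(3),K(i),np.array(i['dist_coeffs']))[0][:,0]
def ray(i,px):
    u=cv2.undistortPoints(np.array([[px]],float),K(i),np.array(i['dist_coeffs']))[0,0]
    return i['xyz'],Rq(i['attitude']).apply([u[0],-u[1],-1])
def onz(i,px,z):
    o,d=ray(i,px); return o+d*(z-o[2])/d[2]
def tri(obs):
    o0,d0=ray(*obs[0]); x0=o0+d0*(0.9*o0[2]/-d0[2])
    r=least_squares(lambda X:np.concatenate([proj(i,X)[0]-p for i,p in obs]),x0)
    return r.x,np.abs(r.fun).max()
E
python3 - <<'E'
from rig import ctrl,cams
from h import *
I={n:cams.camera_info(n) for n in ["top","side"]}
for t in ["red_ball","lens","pad","spar_center","spar_end","stock_box","jar_a","aircraft","thinner","cement","water_glass"]:
    o={}
    for n in I:
        r=cams.tip_of(n,t); o[n]=r
        print(t,n,[(np.round(a['pixel'],1).tolist(),round(a['p'],2)) for a in r[:2]])
    if o['top'] and o['side']:
        print('  ',np.round(tri([(I[n],np.array(o[n][0]['pixel'])) for n in I])[0]),tri([(I[n],np.array(o[n][0]['pixel'])) for n in I])[1])
print(ctrl.sense()['time_s'])
# floor-level guesses
for nm,px,z in [('pad',(259.5,252.3),5),('col',(210,178),24),('boxTL',(353,219),82),('boxTR',(512,217),82),('boxBR',(517,301),82),('boxBL',(356,308),82),('sparR',(494,263),26),('sparedge',(433,264),26),('ballTop',(335,148),280)]:
    print(nm,np.round(onz(I['top'],px,z)))
E
```

```text
red_ball top [([335.6, 149.1], 0.94)]
red_ball side [([276.0, 163.4], 0.56), ([246.9, 208.1], 0.28)]
   [655.  56. 322.] 0.8967827838774269
lens top [([286.7, 149.0], 0.84)]
lens side [([246.1, 209.0], 0.89)]
   [666. 134. 269.] 0.6693958666241713
pad top [([286.5, 146.4], 0.6), ([258.4, 249.1], 0.56)]
pad side []
spar_center top [([428.0, 263.7], 0.56)]
spar_center side []
spar_end top []
spar_end side [([342.8, 263.4], 0.56)]
stock_box top [([426.4, 265.2], 0.61)]
stock_box side [([370.1, 270.8], 0.91)]
   [ 548. -150.    4.] 0.36691033372568427
jar_a top [([385.1, 239.6], 0.97), ([388.0, 281.1], 0.82)]
jar_a side [([341.1, 261.2], 0.71), ([379.5, 267.4], 0.58)]
   [576. -55.  79.] 0.5530276884302907
aircraft top [([240.1, 347.6], 0.91)]
aircraft side [([402.6, 425.2], 0.74)]
   [344. 201.  -3.] 0.6775720456474801
thinner top [([455.6, 171.2], 0.55)]
thinner side [([304.0, 237.3], 0.77)]
   [ 751. -198.    7.] 0.8981555148226334
cement top [([413.8, 158.6], 0.56)]
cement side [([247.6, 204.9], 0.66), ([272.6, 252.4], 0.65)]
   [761. -76. 135.] 23.67092535463044
water_glass top [([348.7, 147.2], 0.68)]
water_glass side [([238.9, 281.4], 0.7)]
   [780.  31.   8.] 0.9919682420312768
1.25
pad [537. 186.   5.]
col [675. 305.  24.]
boxTL [608.   9.  82.]
boxTR [ 647. -297.   82.]
boxBR [ 485. -314.   82.]
boxBL [441. -13.  82.]
sparR [ 564. -283.   26.]
sparedge [ 548. -159.   26.]
ballTop [671.  56. 280.]
```

```bash
python3 - <<'E'
import cv2,numpy as np
for n in ["top","side"]:
    im=cv2.imread(f"pics/a_{n}.png"); hsv=cv2.cvtColor(im,cv2.COLOR_BGR2HSV)
    m=(((hsv[...,0]<6)|(hsv[...,0]>174))&(hsv[...,1]>150)&(hsv[...,2]>90)).astype(np.uint8)
    k,l,s,c=cv2.connectedComponentsWithStats(m)
    print(n,'red',[(s[j].tolist(),c[j].round(1).tolist()) for j in range(1,k) if s[j,4]>8])
    w=((hsv[...,1]<45)&(hsv[...,2]>185)).astype(np.uint8)
    k,l,s,c=cv2.connectedComponentsWithStats(w)
    for j in range(1,k):
        if s[j,4]>300:
            cs,_=cv2.findContours((l==j).astype(np.uint8),cv2.RETR_EXTERNAL,cv2.CHAIN_APPROX_NONE)
            e=cv2.fitEllipse(max(cs,key=len)); print('white',s[j].tolist(),np.round(np.array([*e[0],*e[1],e[2]]),1))
a=cv2.imread("pics/a_top.png")[90:330,100:320]; b=cv2.imread("pics/a_side.png")[220:430,120:340]
cv2.imwrite("pics/z1.png",cv2.resize(a,None,fx=2.5,fy=2.5)); cv2.imwrite("pics/z2.png",cv2.resize(b,None,fx=2.8,fy=2.8))
a=cv2.imread("pics/a_top.png")[205:320,340:530]
cv2.imwrite("pics/z3.png",cv2.resize(a,None,fx=4,fy=4))
E
```

```text
top red [([328, 142, 14, 14, 145], [334.5, 148.4]), ([68, 198, 7, 4, 10], [71.1, 199.4]), ([428, 222, 7, 78, 167], [431.2, 260.9]), ([257, 250, 5, 4, 16], [259.0, 251.5]), ([10, 292, 7, 16, 26], [14.3, 300.4]), ([50, 304, 6, 11, 15], [52.8, 309.9])]
white [533, 109, 91, 72, 1747] [572.2 148.3  54.5  99.3 117. ]
white [255, 118, 73, 63, 1273] [289.4 149.1  53.6  67.5  51.9]
white [195, 133, 52, 17, 382] [220.5 141.3   7.   75.7 101.4]
white [452, 150, 24, 23, 330] [462.4 162.2  16.9  25.7 131.3]
white [237, 230, 45, 45, 1512] [259.  252.   42.9  44.   73.7]
white [455, 352, 78, 77, 2106] [495.5 386.2  53.5  81.1 122.4]
white [423, 426, 27, 54, 970] [436.8 448.2  20.2  70.1 172.3]
side red [([270, 161, 11, 11, 83], [275.1, 165.6]), ([298, 369, 4, 3, 9], [299.3, 370.1])]
white [219, 178, 61, 54, 926] [248.9 205.   47.9  63.5  58.6]
white [275, 353, 50, 38, 1459] [299.3 371.4  37.4  49.1  87.8]
```

View pics/z1.png

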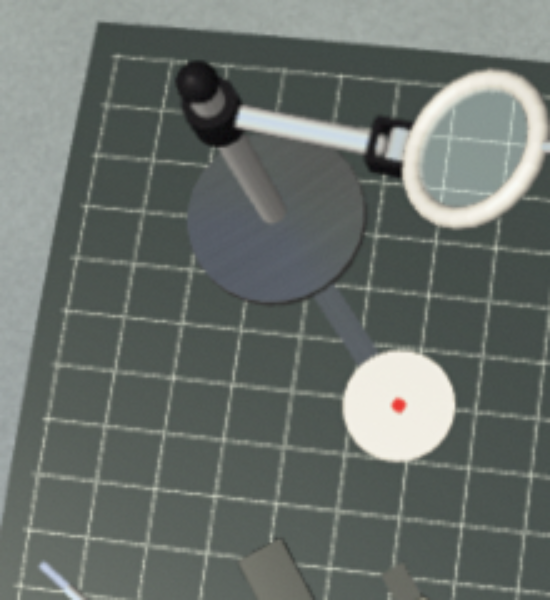

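View pics/z2.png

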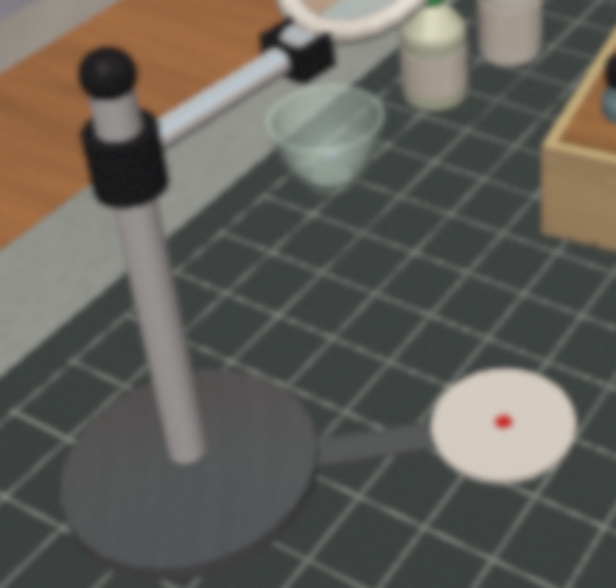

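View pics/z3.png

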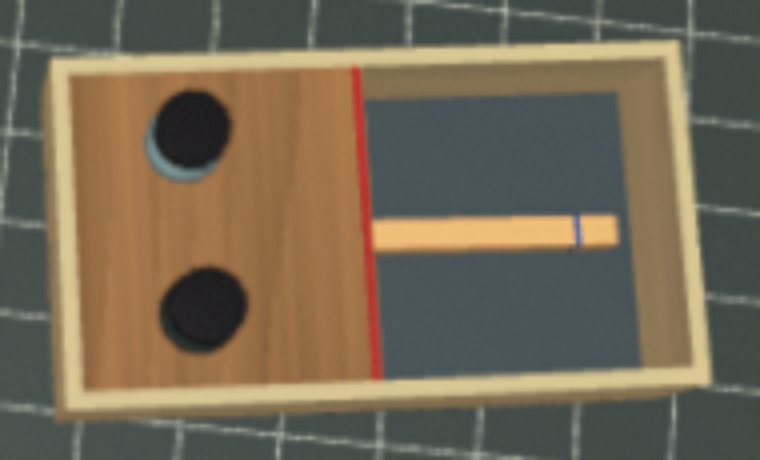

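```bash
cat > fit.py <<'E'
from h import *
from rig import cams
I={n:cams.camera_info(n) for n in ["top","side"]}
def mag(p):
    x,y,a,s,t=p[:5]; pad=np.array([x,y,5.]); u=np.array([np.cos(a),np.sin(a),0]); C=pad*[1,1,0]+190*u
    h=a+np.pi+s; b=np.array([np.cos(h),np.sin(h),0]); H=C+130*b+[0,0,240]
    d=b*np.cos(t)+np.array([0,0,np.sin(t)])
    return dict(pad=pad,C=C,H=H,lens=H+60*d,ball=H+145*d,b=b)
if __name__=="__main__":
    obs=[('top','pad',(259,251.8)),('side','pad',(299.3,370.8)),('top','ball',(334.5,148.4)),('side','ball',(275.1,165.8)),
     ('top','lens',(289.4,149.3)),('side','lens',(248.9,205.5)),('top','cb',(209.2,177.2)),('side','cb',(186,383.6)),('top','kn',(179.2,122.8)),('side','kn',(157.9,246.8))]
    def f(p,full=False):
        m=mag(p); m['cb']=m['C']+[0,0,24]; m['kn']=m['C']+[0,0,p[5]]
        return np.concatenate([proj(I[n],m[k])[0]-px for n,k,px in obs])
    r=least_squares(f,[537,186,0.71,.7,.5,310]); print(r.x.round(4)); print(r.fun.round(1)); print({k:v.round(1) for k,v in mag(r.x).items()})
    px=np.array([(352.5,220),(510,215.5),(518,300.8),(353.8,308.8)],float)
    def box(p,L): 
        c,s=np.cos(p[2]),np.sin(p[2]); L=np.array(L,float); return np.c_[p[0]+c*L[:,0]-s*L[:,1],p[1]+s*L[:,0]+c*L[:,1],L[:,2]]
    L=[(83,153,82),(83,-153,82),(-83,-153,82),(-83,153,82)]
    rb=least_squares(lambda p:(proj(I['top'],box(p,L))-px).ravel(),[545,-150,0.]); print('box',rb.x.round(4),rb.fun.round(1))
    # spar ends
    print('spar -y end',onz(I['top'],(494.6,262.6),26), onz(I['top'],(433.5,263.8),26))
    print('spar edges',onz(I['top'],(340+595/4,205+214/4),26), onz(I['top'],(340+598/4,205+246/4),26))
    print('side',tri([(I['side'],np.array((342.8,263.4))),(I['top'],np.array((342.8,263.4)))])[1])
    for nm,px,z in [('jarA',(391,282),127),('jarB',(387.8,237.3),127)]: print(nm,onz(I['top'],px,z))
E
python3 fit.py
```

```text
[538.2045 186.3756   0.7054   0.762    0.5583 290.7357]
[ 0.4  0.1  0.9  0.1 -0.6 -0.5  0.1  0.8 -0.7 -0.4 -0.   1.2 -0.8 -2.9
  1.5 -2.5 -1.2  0.2  1.1 -0. ]
{'pad': array([538.2, 186.4,   5. ]), 'C': array([682.9, 309.6,   0. ]), 'H': array([669.4, 180.3, 240. ]), 'lens': array([664.2, 129.6, 271.8]), 'ball': array([656.7,  57.9, 316.8]), 'b': array([-0.1, -1. ,  0. ])}
box [ 5.449293e+02 -1.519241e+02  1.415000e-01] [-0.6 -0.  -0.7  0.2 -0.7  0.7  1.9 -0.7]
spar -y end [ 564.4891676  -283.71431614   26.        ] [ 548.87694776 -160.06765673   26.        ]
spar edges [ 571.49963102 -271.21831273   26.        ] [ 555.5163467  -273.63089784   26.        ]
side 6.931067488185704
jarA [490.06923398 -67.20065116 127.        ]
jarB [570.01793555 -54.45858547 127.        ]
```

```bash
cat > plan.py <<'E'
from h import *
def down(yaw,tilt=0):  # yaw deg of tool x; tilt about tool x (deg)
    a=np.radians(yaw); x=np.array([np.cos(a),np.sin(a),0]); y=np.array([np.sin(a),-np.cos(a),0])
    M=R.from_matrix(np.c_[x,y,[0,0,-1]])
    return M*R.from_rotvec([np.radians(tilt),0,0])
def step(p,r,row):
    return p+r.apply(np.array(row[0])*750), r*R.from_rotvec(np.array(row[1])*np.pi/4)
def run(p,r,rows):
    for w in rows: p,r=step(p,r,w)
    return p,r
def path(p,r,P,Rg,n,show=True):
    """n rows straight line, even rotation; rounded; returns rows, end"""
    rows=[];p0=p;r0=r; rv=(r0.inv()*Rg).as_rotvec()
    for k in range(1,n+1):
        tp=p0+(P-p0)*k/n; tr=r0*R.from_rotvec(rv*k/n)
        w=[np.round(r.inv().apply(tp-p)/750,4).tolist(),np.round((r.inv()*tr).as_rotvec()/(np.pi/4),4).tolist()]
        w=[[x+0 for x in v] for v in w]
        rows.append(w); p,r=step(p,r,w)
    if show:
        import json; print(json.dumps(rows)); print('end',p.round(1),r.as_quat().round(3))
    return rows,p,r
def cur(s): return np.array(s['eef_pos']),Rq(s['ee_rot'])
E
python3 - <<'E'
from plan import *
from fit import I
print(tri([(I['top'],np.array((334.5,148.4))),(I['side'],np.array((275.1,165.8)))]))
p=np.array([232.026,-470.951,231.294]); r=down(np.degrees(np.arctan2(-.897,.442)))
print(r.as_quat())
r=Rq([0,.8491084,-.528218,0])
a,p,r=path(p,r,np.array([656,57,400.]),down(-5.9),18)
E
```

```text
(array([656.43923772,  57.17733007, 317.73062952]), np.float64(0.47965664029499067))
[ 0.84911895 -0.52820168  0.          0.        ]
[[[-0.0212, -0.0455, -0.0125], [0.0, 0.0, -0.0714]], [[-0.0186, -0.0465, -0.0125], [0.0, 0.0, -0.0715]], [[-0.016, -0.0476, -0.0125], [0.0, 0.0, -0.0714]], [[-0.0133, -0.0483, -0.0125], [0.0, 0.0, -0.0715]], [[-0.0105, -0.0491, -0.0125], [0.0, 0.0, -0.0714]], [[-0.0078, -0.0495, -0.0125], [0.0, 0.0, -0.0715]], [[-0.005, -0.0499, -0.0125], [0.0, 0.0, -0.0714]], [[-0.0022, -0.0501, -0.0125], [0.0, 0.0, -0.0715]], [[0.0006, -0.0502, -0.0125], [0.0, 0.0, -0.0714]], [[0.0035, -0.05, -0.0125], [0.0, 0.0, -0.0714]], [[0.0062, -0.0498, -0.0125], [0.0, 0.0, -0.0715]], [[0.009, -0.0493, -0.0125], [0.0, 0.0, -0.0714]], [[0.0118, -0.0488, -0.0125], [0.0, 0.0, -0.0715]], [[0.0145, -0.048, -0.0125], [0.0, 0.0, -0.0714]], [[0.0172, -0.0471, -0.0125], [0.0, 0.0, -0.0715]], [[0.0197, -0.0461, -0.0124], [0.0, 0.0, -0.0714]], [[0.0224, -0.0449, -0.0125], [0.0, 0.0, -0.0715]], [[0.0248, -0.0436, -0.0125], [0.0, 0.0, -0.0714]]]
end [656.  57. 400.] [ 0.999 -0.051  0.     0.   ]
```

>>> play_rows(steps=[[[-0.021,-0.046,-0.0125],[0,0,-0.0714]],[[-0.019,-0.0465,-0.0125],[0,0,-0.0714]],[[-0.016,-0.0475,-0.0125],[0,0,-0.0714]],[[-0.0133,-0.0483,-0.0125],[0,0,-0.0715]],[[-0.0105,-0.049,-0.0125],[0,0,-0.0714]],[[-0.0078,-0.0495,-0.0125],[0,0,-0.0715]],[[-0.005,-0.05,-0.0125],[0,0,-0.0714]],[[-0.0022,-0.05,-0.0125],[0,0,-0.0715]],[[0.0006,-0.05,-0.0125],[0,0,-0.0714]],[[0.0035,-0.05,-0.0125],[0,0,-0.0714]],[[0.0062,-0.05,-0.0125],[0,0,-0.0715]],[[0.009,-0.049,-0.0125],[0,0,-0.0714]],[[0.0118,-0.049,-0.0125],[0,0,-0.0715]],[[0.0145,-0.048,-0.0125],[0,0,-0.0714]],[[0.0172,-0.047,-0.0125],[0,0,-0.0715]],[[0.02,-0.046,-0.0125],[0,0,-0.0714]],[[0.0224,-0.045,-0.0125],[0,0,-0.0715]],[[0.0248,-0.0436,-0.0125],[0,0,-0.0714]],[[0,0,0],[0,0,0]],[[0,0,0],[0,0,0]]], grip=0.3)

```text
time_s: 3.25
eef_pos: [656.6, 57.2, 399.1]
ee_rot: [0.0, 0.999, -0.051, -0.001]
force: [-0.1, -0.3, -0.3]
grip_width: 0.7
```

```bash
python3 - <<'E'
from rig import ctrl,cams
from plan import *
import cv2
s=ctrl.sense(); i=cams.camera_info("wrist"); im=cams.capture("wrist"); cv2.imwrite("pics/b_wrist.png",im[:,:,::-1])
hsv=cv2.cvtColor(im,cv2.COLOR_RGB2HSV)
m=(((hsv[...,0]<6)|(hsv[...,0]>174))&(hsv[...,1]>150)&(hsv[...,2]>90)).astype(np.uint8)
k,l,st,c=cv2.connectedComponentsWithStats(m)
for j in range(1,k):
    if st[j,4]>30: print(st[j],c[j],onz(i,c[j],317))
print(s['eef_pos'],s['ee_rot'],s['joints'],s['time_s'],s['grip_width'],s['force'])
E
```

```text
[203  70   9  10  71] [207.05633803  74.78873239] [611.76365952 153.40013663 317.        ]
[ 299  230   38   38 1137] [317.49692172 247.99912049] [657.54872527  56.9257374  317.        ]
[233 338  70  18 187] [267.55614973 346.48663102] [621.03281037  -2.44140717 317.        ]
[656.59769248  57.23784404 399.08938128] [ 1.02950060e-04  9.98682750e-01 -5.13071466e-02 -5.76068280e-04] [-9.03325784e-02  6.41856379e-01  5.74101486e-01 -2.67435677e-04
  1.92677801e+00  1.22337456e-02] 3.25 0.700432182640595 [-0.08431278 -0.28444483 -0.27809519]
```

View pics/b_wrist.png

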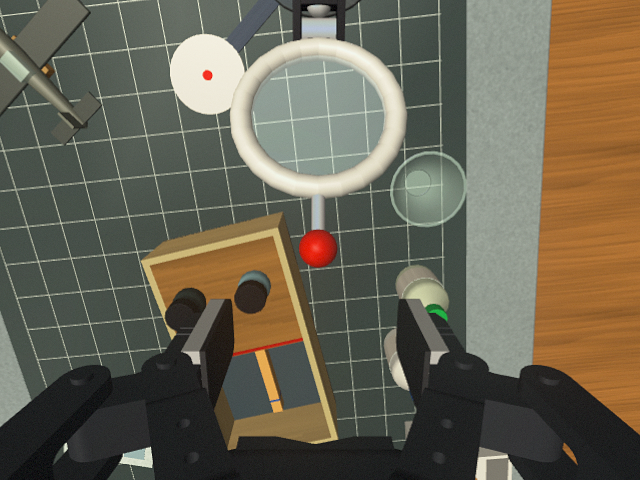

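>>> play_rows(steps=[[[0,0,0.03],[0,0,0]],[[0,0,0.03],[0,0,0]],[[0,0,0.03],[0,0,0]],[[0.001,0,0.025],[0,0,0]],[[0,0,0.019],[0,0,0]],[[0,0,0],[0,0,0]],[[0,0,0],[0,0,0]]])

```text
time_s: 4.0
eef_pos: [656.6, 56.1, 300.6]
ee_rot: [0.0, 0.999, -0.052, 0.0]
force: [0.4, 0.3, 0.7]
grip_width: 0.701
```

>>> play_rows(steps=[[[0,0,0],[0,0,0]],[[0,0,0],[0,0,0]],[[0,0,0],[0,0,0]],[[0,0,0],[0,0,0]],[[0,0,0],[0,0,0]],[[0,0,0],[0,0,0]],[[0,0,0],[0,0,0]],[[0,0,0],[0,0,0]]], grip=1, squeeze=25)

```text
time_s: 4.8
eef_pos: [657.1, 56.6, 299.8]
ee_rot: [0.0, 0.999, -0.052, 0.0]
force: [-1.5, -3.7, 3.9]
grip_width: 0.236
```

```bash
python3 - <<'E'
from rig import ctrl,cams
from plan import *
import cv2
s=ctrl.sense()
im=cams.capture("wrist"); cv2.imwrite("pics/c_wrist.png",im[:,:,::-1])
im=cams.capture("side"); cv2.imwrite("pics/c_side.png",im[:,:,::-1])
print(s['eef_pos'],s['ee_rot'],s['time_s'],s['grip_width'],s['force'])
E
```

```text
[657.11593927  56.55872743 299.83106721] [ 2.80663514e-04  9.98664730e-01 -5.16585544e-02  2.66605781e-04] 4.8 0.23637827174215958 [-1.49357701 -3.66844143  3.8504164 ]
```

View pics/c_wrist.png

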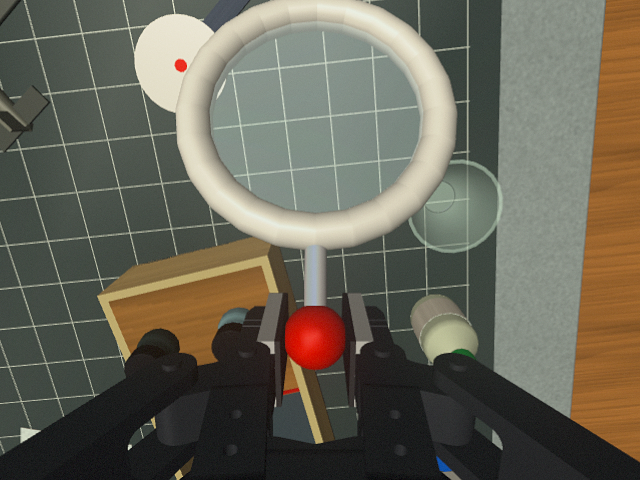

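View pics/c_side.png

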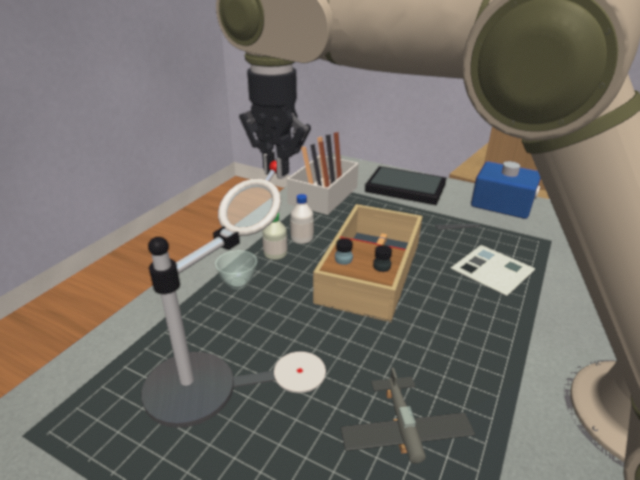

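```bash
python3 - <<'E'
from plan import *
from fit import mag
import json
base=[538.2045,186.3756,.7054]
p=np.array([656.9,56.8,299.6]); r=down(-5.9)
off=p+[0,0,19]-mag(base+[.763,.556])['ball']; print(off)
n=20; rows=[]
for k in range(1,n+1):
    f=k/n; s=.763*(1-f); t=.556*(1-f)
    tp=mag(base+[s,t])['ball']+off*(1-f)-[0,0,19]; tr=down(-5.9-np.degrees(.763)*f)
    w=[np.round(r.inv().apply(tp-p)/750,4).tolist(),np.round((r.inv()*tr).as_rotvec()/(np.pi/4),4).tolist()]
    rows.append(w); p,r=step(p,r,w)
print(json.dumps(rows),p)
E
```

```text
[-0.08414719 -0.92683309  2.07002413]
[[[-0.013, 0.0025, 0.0047], [0.0, 0.0, 0.0486]], [[-0.0131, 0.0023, 0.0049], [0.0, 0.0, 0.0485]], [[-0.0131, 0.0022, 0.0048], [0.0, 0.0, 0.0486]], [[-0.0133, 0.0021, 0.005], [0.0, 0.0, 0.0486]], [[-0.0134, 0.0019, 0.005], [0.0, 0.0, 0.0486]], [[-0.0134, 0.0018, 0.0051], [0.0, 0.0, 0.0485]], [[-0.0135, 0.0017, 0.0051], [0.0, 0.0, 0.0486]], [[-0.0136, 0.0015, 0.0052], [0.0, 0.0, 0.0486]], [[-0.0137, 0.0014, 0.0053], [0.0, 0.0, 0.0486]], [[-0.0137, 0.0012, 0.0053], [0.0, 0.0, 0.0485]], [[-0.0138, 0.0011, 0.0053], [0.0, 0.0, 0.0486]], [[-0.0138, 0.001, 0.0054], [0.0, 0.0, 0.0486]], [[-0.0139, 0.0008, 0.0053], [0.0, 0.0, 0.0486]], [[-0.0139, 0.0006, 0.0055], [0.0, 0.0, 0.0485]], [[-0.014, 0.0005, 0.0054], [0.0, 0.0, 0.0486]], [[-0.0139, 0.0004, 0.0055], [0.0, 0.0, 0.0486]], [[-0.014, 0.0002, 0.0055], [0.0, 0.0, 0.0486]], [[-0.014, 0.0001, 0.0055], [0.0, 0.0, 0.0485]], [[-0.0141, -0.0001, 0.0055], [0.0, 0.0, 0.0486]], [[-0.014, -0.0002, 0.0055], [0.0, 0.0, 0.0486]]] [473.46232115 131.24749867 221.        ]
```

>>> play_rows(steps=[[[-0.013,0.0025,0.0047],[0,0,0.0486]],[[-0.0131,0.0023,0.0049],[0,0,0.0486]],[[-0.0131,0.0022,0.0048],[0,0,0.0486]],[[-0.0133,0.0021,0.005],[0,0,0.0486]],[[-0.0134,0.0019,0.005],[0,0,0.0486]],[[-0.0134,0.0018,0.0051],[0,0,0.0485]],[[-0.0135,0.0017,0.0051],[0,0,0.0486]],[[-0.0136,0.0015,0.0052],[0,0,0.0486]],[[-0.0137,0.0014,0.0053],[0,0,0.0486]],[[-0.0137,0.0012,0.0053],[0,0,0.0485]],[[-0.0138,0.0011,0.0053],[0,0,0.0486]],[[-0.0138,0.001,0.0054],[0,0,0.0486]],[[-0.0139,0.0008,0.0053],[0,0,0.0486]],[[-0.0139,0.0006,0.0055],[0,0,0.0485]],[[-0.014,0.0005,0.0054],[0,0,0.0486]],[[-0.0139,0.0004,0.0055],[0,0,0.0486]],[[-0.014,0.0002,0.0055],[0,0,0.0486]],[[-0.014,0.0001,0.0055],[0,0,0.0485]],[[-0.014,0,0.0055],[0,0,0.0486]],[[-0.014,-0.0002,0.0055],[0,0,0.0486]]])

```text
time_s: 6.9
eef_pos: [473.5, 132.0, 220.8]
ee_rot: [-0.001, 0.907, -0.42, 0.0]
force: [2.8, 0.8, 2.5]
grip_width: 0.234
```

>>> play_rows(steps=[[[0,0,0],[0,0,0]],[[0,0,0],[0,0,0]],[[0,0,0],[0,0,0]]])

```text
time_s: 7.2
eef_pos: [473.9, 131.4, 220.8]
ee_rot: [-0.0, 0.908, -0.419, -0.0]
force: [3.1, 4.0, -1.7]
grip_width: 0.234
```

```bash
python3 - <<'E'
from rig import ctrl,cams
import cv2
s=ctrl.sense()
for n in ["wrist","side","top"]:
    im=cams.capture(n); cv2.imwrite(f"pics/d_{n}.png",im[:,:,::-1])
print(s['eef_pos'],s['ee_rot'],s['time_s'],s['grip_width'],s['force'])
E
```

```text
[473.91997341 131.41610589 220.79615374] [-4.12583701e-04  9.07820778e-01 -4.19358108e-01 -2.02774820e-04] 7.2 0.2338702551125584 [ 3.0986939   3.95459287 -1.73149903]
```

View pics/d_top.png

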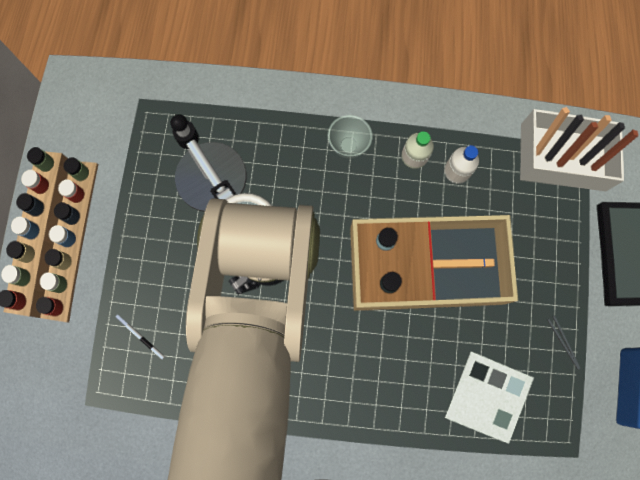

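View pics/d_side.png

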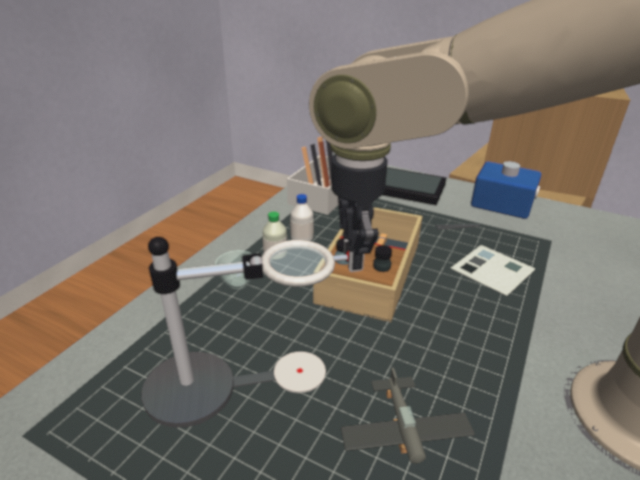

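View pics/d_wrist.png

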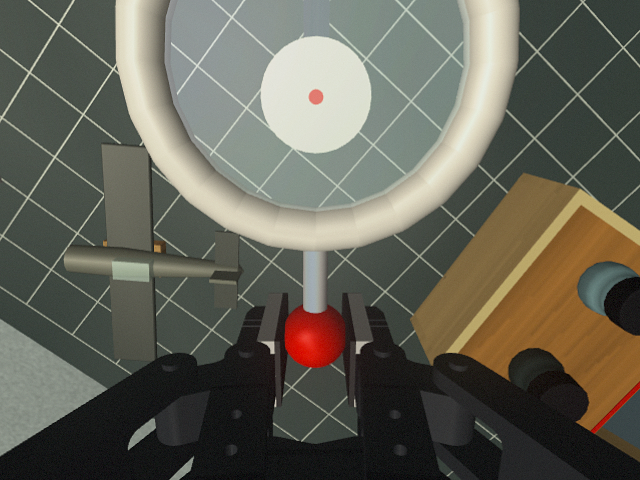

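```bash
cat > lens.py <<'E'
from h import *
from fit import mag
base=[538.2045,186.3756,.7054]
def ringpts(i,p,rad=55):
    m=mag(p); b=m['b']; t=p[4]; d=b*np.cos(t)+np.array([0,0,np.sin(t)]); c=np.array([-b[1],b[0],0]);n=np.cross(d,c)
    a=np.linspace(0,2*np.pi,40)
    # torus outline: tube radius 7 -> tangent silhouette
    P=m['lens']+48*(np.outer(np.cos(a),d)+np.outer(np.sin(a),c)); out=[]
    for q,ang in zip(P,a):
        rad_=np.cos(ang)*d+np.sin(ang)*c; tang=-np.sin(ang)*d+np.cos(ang)*c
        v=i['xyz']-q; v-=tang*(v@tang); v/=np.linalg.norm(v); w=np.cross(tang,v)
        w*=np.sign(w@rad_); out.append(q+7*w)
    return proj(i,np.array(out))
def fite(i,p):
    e=cv2.fitEllipse(ringpts(i,p).astype(np.float32)); return np.round([*e[0],*e[1],e[2]],2)
def ringmask(im,roi):
    hsv=cv2.cvtColor(im,cv2.COLOR_BGR2HSV); w=((hsv[...,1]<45)&(hsv[...,2]>170)).astype(np.uint8)
    z=np.zeros_like(w); x0,y0,x1,y1=roi; z[y0:y1,x0:x1]=w[y0:y1,x0:x1]
    k,l,s,c=cv2.connectedComponentsWithStats(z); j=1+np.argmax(s[1:,4]); 
    m=(l==j).astype(np.uint8); m=cv2.morphologyEx(m,cv2.MORPH_OPEN,np.ones((3,3),np.uint8))
    cs,_=cv2.findContours(m,cv2.RETR_EXTERNAL,cv2.CHAIN_APPROX_NONE); return cv2.convexHull(max(cs,key=len))
E
python3 - <<'E'
from lens import *
from rig import cams
i=cams.camera_info('side')
h=ringmask(cv2.imread('pics/d_side.png'),(255,235,340,290)); e=cv2.fitEllipse(h); print(np.round([*e[0],*e[1],e[2]],2))
for s in (-.03,0,.03):
  for t in (-.05,0,.05): print(s,t,fite(i,base+[s,t]))
h=ringmask(cv2.imread('pics/a_side.png'),(215,170,285,240)); e=cv2.fitEllipse(h); print(np.round([*e[0],*e[1],e[2]],2), fite(i,base+[.762,.558]))
print(proj(i,mag(base+[0,0])['pad']))
E
```

```text
[299.95 259.18  48.84  76.76  85.09]
-0.03 -0.05 [298.8  266.61  47.18  75.04  92.39]
-0.03 0 [298.9  264.96  47.52  75.22  88.95]
-0.03 0.05 [298.9  263.3   47.76  75.4   85.48]
0 -0.05 [298.17 264.39  46.54  74.56  92.33]
0 0 [298.26 262.75  46.94  74.73  88.92]
0 0.05 [298.26 261.1   47.26  74.9   85.48]
0.03 -0.05 [297.43 262.22  45.91  74.08  92.25]
0.03 0 [297.52 260.58  46.38  74.24  88.88]
0.03 0.05 [297.52 258.93  46.78  74.41  85.46]
[248.13 206.29  49.02  70.66  50.8 ] [249.26 207.51  52.73  67.48  54.39]
[[300.20756497 370.91128828]]
```

```bash
python3 - <<'E'
from lens import *
from rig import cams
i=cams.camera_info('side'); iw=cams.camera_info('wrist')
im=cv2.imread('pics/d_side.png'); 
S=8; x0,y0=250,232; c=cv2.resize(im[y0:y0+62,x0:x0+100],None,fx=S,fy=S,interpolation=cv2.INTER_CUBIC)
for p,col in [([0,0],(0,0,255)),([0,.05],(0,255,0))]:
    q=((ringpts(i,base+p)-[x0,y0]+.5)*S).astype(int); cv2.polylines(c,[q],True,col,1)
cv2.imwrite('pics/z4.png',c)
w=cv2.imread('pics/d_wrist.png')
for p,col in [([0,0],(0,0,255)),([0,.05],(0,255,0)),([.03,0],(255,0,0))]:
    q=ringpts(iw,base+p); cv2.polylines(w,[q.astype(int)],True,col,1)
cv2.circle(w,tuple(int(v) for v in proj(iw,mag(base+[0,0])['pad'])[0]),3,(255,0,0),-1)
cv2.imwrite('pics/z5.png',w)
E
```

```text
(no output)
```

View pics/z4.png

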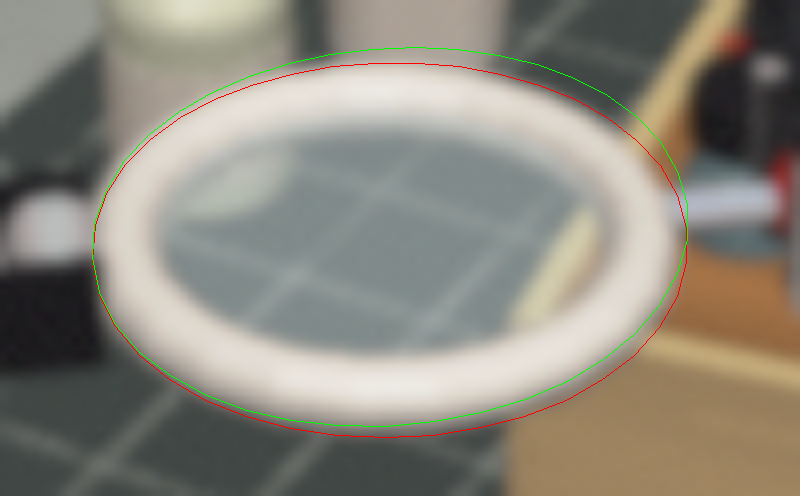

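View pics/z5.png

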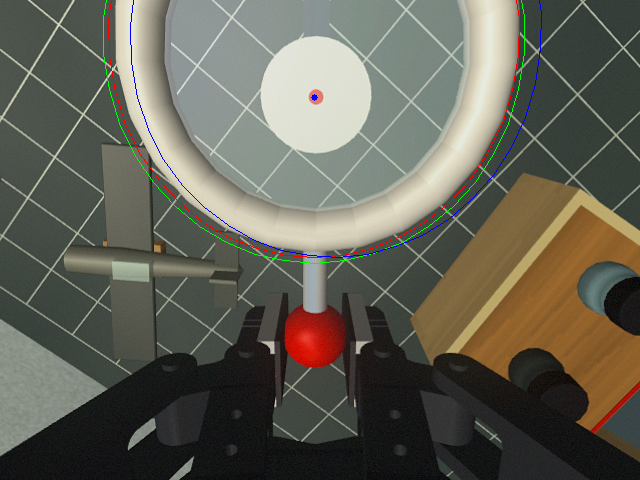

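```bash
python3 - <<'E'
from plan import *
p=np.array([473.5,131.2,331.]); r=down(-49.6)
a,p,r=path(p,r,np.array([556,-219,210.]),down(7.6),12)
E
```

```text
[[[0.0356, 0.0182, 0.0134], [0.0, 0.0, -0.1059]], [[0.0339, 0.0212, 0.0135], [0.0, 0.0, -0.106]], [[0.0321, 0.0238, 0.0134], [0.0, 0.0, -0.1059]], [[0.0299, 0.0265, 0.0135], [0.0, 0.0, -0.1059]], [[0.0277, 0.0289, 0.0134], [0.0, 0.0, -0.1059]], [[0.0252, 0.031, 0.0135], [0.0, 0.0, -0.106]], [[0.0225, 0.0331, 0.0134], [0.0, 0.0, -0.1059]], [[0.0196, 0.0348, 0.0135], [0.0, 0.0, -0.1059]], [[0.0168, 0.0363, 0.0134], [0.0, 0.0, -0.1059]], [[0.0136, 0.0375, 0.0134], [0.0, 0.0, -0.106]], [[0.0105, 0.0386, 0.0135], [0.0, 0.0, -0.1059]], [[0.0072, 0.0393, 0.0134], [0.0, 0.0, -0.1059]]]
end [ 556. -219.  210.] [0.998 0.066 0.    0.   ]
```

>>> play_rows(steps=[[[0,0,0],[0,0,0]],[[0,0,0],[0,0,0]],[[0,0,0],[0,0,0]],[[0,0,0],[0,0,0]],[[0,0,-0.02],[0,0,0]],[[0,0,-0.03],[0,0,0]],[[0,0,-0.0483],[0,0,0]],[[0,0,-0.0484],[0,0,0]]], grip=0.35)

```text
time_s: 8.15
eef_pos: [473.3, 131.1, 332.1]
ee_rot: [0.0, 0.908, -0.42, -0.0]
force: [0.1, -0.1, -0.7]
grip_width: 0.647
```

>>> play_rows(steps=[[[0.0356,0.0182,0.0134],[0,0,-0.106]],[[0.034,0.0212,0.0135],[0,0,-0.106]],[[0.032,0.0238,0.0134],[0,0,-0.106]],[[0.03,0.0265,0.0135],[0,0,-0.106]],[[0.0277,0.029,0.0134],[0,0,-0.106]],[[0.0252,0.031,0.0135],[0,0,-0.106]],[[0.0225,0.033,0.0134],[0,0,-0.106]],[[0.0196,0.0348,0.0135],[0,0,-0.106]],[[0.0168,0.0363,0.0134],[0,0,-0.106]],[[0.0136,0.0375,0.0134],[0,0,-0.106]],[[0.0105,0.0386,0.0135],[0,0,-0.106]],[[0.0072,0.0393,0.0134],[0,0,-0.106]],[[0,0,0],[0,0,0]],[[0,0,0],[0,0,0]]])

```text
time_s: 9.55
eef_pos: [555.9, -219.0, 209.7]
ee_rot: [-0.0, 0.998, 0.066, -0.0]
force: [0.1, 0.4, 0.9]
grip_width: 0.655
```

```bash
python3 - <<'E'
from rig import ctrl,cams
import cv2
from h import *
s=ctrl.sense()
for n in ["wrist","side","top"]:
    im=cams.capture(n); cv2.imwrite(f"pics/e_{n}.png",im[:,:,::-1])
print(s['eef_pos'],s['ee_rot'],s['time_s'],s['grip_width'],s['force'],s['joints'])
print(cams.camera_info('wrist')); 
for t in ["spar_center","spar_end"]: print(cams.tip_of('wrist',t))
E
```

```text
[ 555.90852998 -218.99852956  209.70413343] [-3.21805987e-04  9.97850962e-01  6.55226839e-02 -3.64232442e-04] 9.55 0.6551465231912775 [0.10060598 0.4411397  0.881554  ] [-5.71212266e-01  4.89843522e-01  1.29773349e+00  8.63217312e-05
  1.35498404e+00 -7.02370124e-01]
{'fx': 417.9001556493057, 'fy': 417.9001556493057, 'cx': 314.71646461919136, 'cy': 238.11763344814136, 'dist_coeffs': array([0.0033688, 0.       , 0.       , 0.       , 0.       ]), 'xyz': array([ 545.72240211, -145.99335636,  352.75740845]), 'attitude': array([ 0.98727685, -0.14460758, -0.01043667,  0.06530038])}
[{'pixel': [320.0, 123.2], 'p': 0.9}]
[]
```

View pics/e_wrist.png

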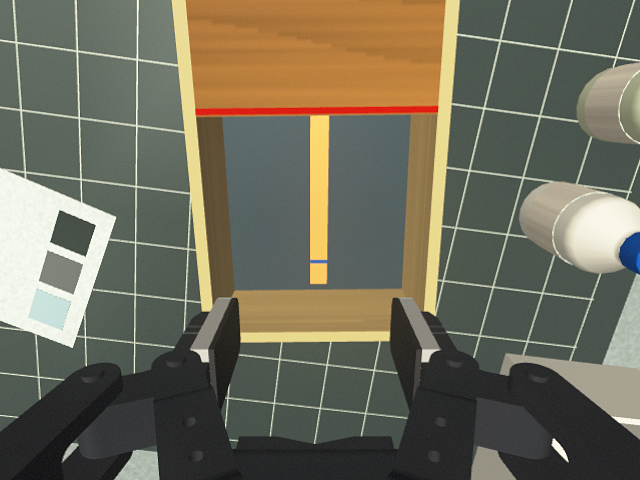

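View pics/e_top.png

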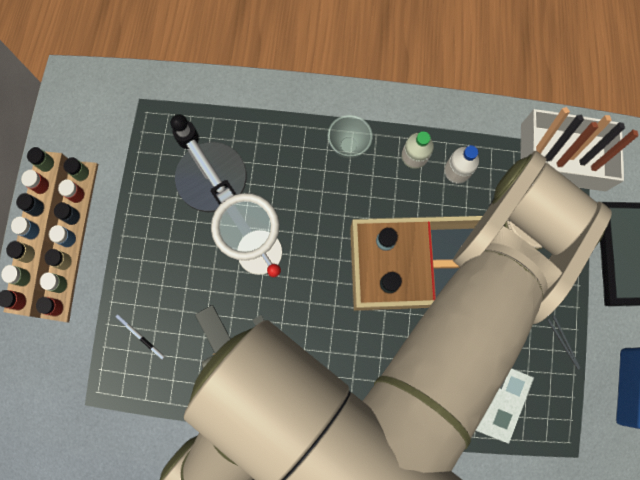

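View pics/e_side.png

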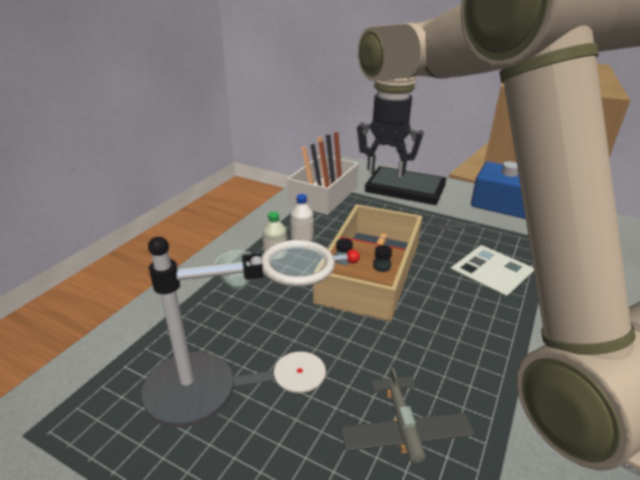

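```bash
python3 - <<'E'
from lens import *
from fit import I
from rig import cams
obs=[]
for n in I:
    hsv=cv2.cvtColor(cv2.imread(f'pics/e_{n}.png'),cv2.COLOR_BGR2HSV)
    m=(((hsv[...,0]<6)|(hsv[...,0]>174))&(hsv[...,1]>150)&(hsv[...,2]>90)).astype(np.uint8)
    k,l,s,c=cv2.connectedComponentsWithStats(m); e=proj(I[n],mag(base+[0,0])['ball'])[0]
    j=1+np.argmin(np.linalg.norm(c[1:]-e,axis=1)); print(n,c[j],s[j,4],e); obs.append((I[n],c[j]+0))
X,e=tri(obs); print('ball',X,e,'model',mag(base+[0,0])['ball'])
for n,roi in [('top',(208,192,282,262)),('side',(255,235,340,290))]:
    h=ringmask(cv2.imread(f'pics/e_{n}.png'),roi); E=cv2.fitEllipse(h); print(n,np.round(E[0],1),np.round(E[1],1),fite(I[n],base+[0,0]))
iw=cams.camera_info('wrist')
a=onz(iw,(318.5,283),26); b=onz(iw,(319.7,116),26); print('spar',a,b,np.degrees(np.arctan2(a[0]-b[0],-(a[1]-b[1]))))
print('wallR inner edges', [onz(iw,q,82).round(1) for q in [(195,112),(438,107)]])
for c in [(310,283),(327,283),(310,116),(328.5,116)]: print(c,onz(iw,c,26).round(1))
print('walls', onz(iw,(300,342),82))
E
python3 - <<'E'
import cv2
im=cv2.imread('pics/e_wrist.png')[90:350,180:460]; cv2.imwrite('pics/z6.png',cv2.resize(im,None,fx=2.3,fy=2.3))
E
```

```text
top [273.4375    270.1640625] 128 [273.88202936 269.79986446]
side [352.73880597 255.59701493] 134 [353.6177061  254.96060106]
ball [473.71051752 132.20328337 239.10390914] 0.48665268372008086 model [473.48955643 131.2668341  240.        ]
top [246.6 229.5] [64.3 87.3] [244.99 226.51  66.81  68.79  62.65]
side [297.3 261.2] [45.1 72.3] [298.26 262.75  46.94  74.73  88.92]
spar [ 567.60833566 -281.77621195   26.        ] [ 550.27982919 -147.74465403   26.        ] 7.366722235319964
wallR inner edges [array([ 472.6, -155.3,   82. ]), array([ 621.3, -132.5,   82. ])]
(310, 283) [ 560.5 -282.7   26. ]
(327, 283) [ 574.7 -280.8   26. ]
(310, 116) [ 543.1 -148.7   26. ]
(328.5, 116) [ 556.8 -146.9   26. ]
walls [ 556.72616776 -306.34879074   82.        ]
```

View pics/z6.png

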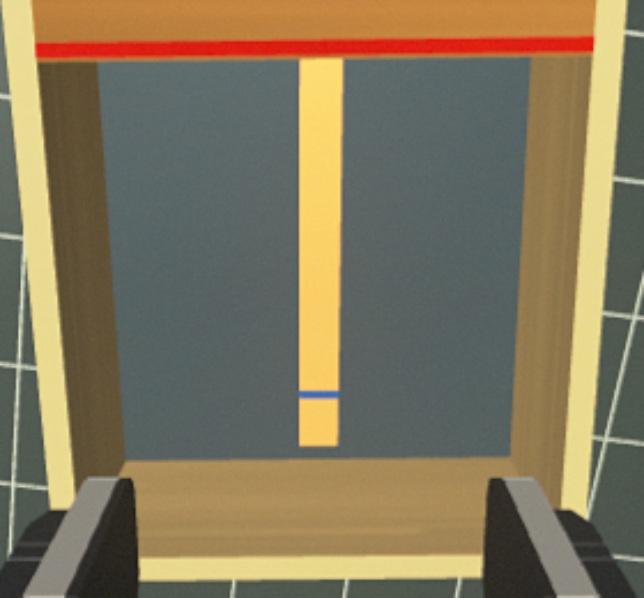

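>>> play_rows(steps=[[[0.0022,-0.0007,0.04],[0,0,0]],[[0.0022,-0.0008,0.05],[0,0,0]],[[0,0,0.05],[0,0,0]],[[0,0,0.045],[0,0,0]],[[0,0,0.035],[0,0,0]],[[0,0,0.025],[0,0,0]],[[0,0,0.0155],[0,0,0]],[[0,0,0.005],[0,0,0]],[[0,0,0],[0,0,0]],[[0,0,0],[0,0,0]]])

```text
time_s: 10.8
eef_pos: [559.8, -217.7, 12.0]
ee_rot: [0.001, 0.998, 0.066, 0.001]
force: [-0.8, -0.0, 0.1]
grip_width: 0.652
```

```bash
python3 - <<'E'
from rig import ctrl,cams
import cv2
s=ctrl.sense()
im=cams.capture("wrist"); cv2.imwrite("pics/f_wrist.png",im[:,:,::-1])
print(s['eef_pos'],s['time_s'],s['force'])
E
```

```text
[ 559.7986528  -217.65363028   11.9932885 ] 10.8 [-0.79547892 -0.02845441  0.10246905]
```

View pics/f_wrist.png

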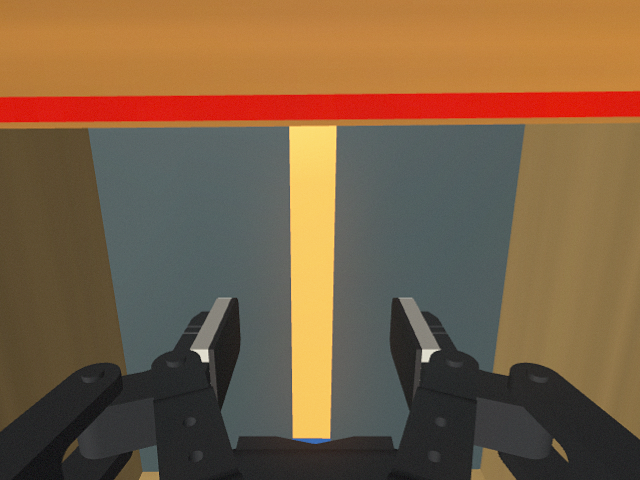

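>>> play_rows(steps=[[[0,0,0.001],[0,0,0]],[[0,0,0],[0,0,0]],[[0,0,0],[0,0,0]],[[0,0,0],[0,0,0]],[[0,0,0],[0,0,0]],[[0,0,0],[0,0,0]],[[0,0,0],[0,0,0]],[[0,0,0],[0,0,0]],[[0,0,0],[0,0,0]],[[0,0,0],[0,0,0]]], grip=1, squeeze=80)

```text
time_s: 11.85
eef_pos: [559.5, -217.5, 10.6]
ee_rot: [0.0, 0.998, 0.066, 0.0]
force: [-0.4, 0.9, 5.9]
grip_width: 0.143
```

```bash
python3 - <<'E'
from rig import ctrl,cams
import cv2
s=ctrl.sense()
im=cams.capture("wrist"); cv2.imwrite("pics/g_wrist.png",im[:,:,::-1])
print(s['eef_pos'],s['ee_rot'],s['time_s'],s['force'],s['grip_width'])
E
```

```text
[ 559.47531509 -217.52860753   10.63498038] [2.04979277e-04 9.97795542e-01 6.63619471e-02 3.25447402e-04] 11.85 [-0.38341153  0.8576892   5.87150631] 0.14296209719177164
```

View pics/g_wrist.png

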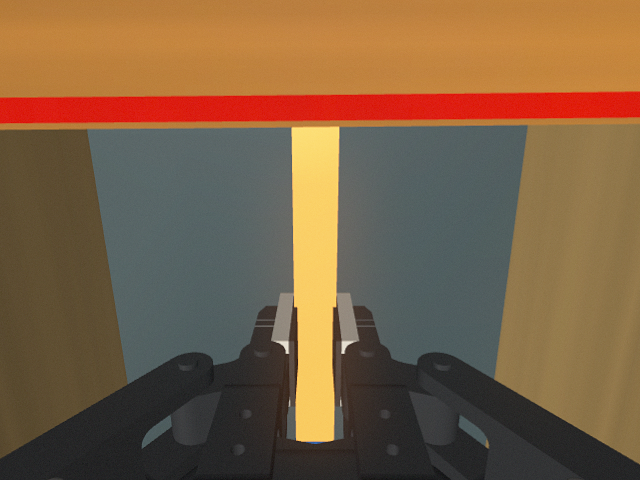

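```bash
python3 - <<'E'
from plan import *
import json
yaw=7.6; a=np.radians(8.0)
p=np.array([559.4,-217.5,10.5]); r=down(yaw)
ey=np.array([-np.sin(a),np.cos(a),0]); ez=np.array([0,0,1.])
G0=p+5.4*ez
def pose(Py,Pz,th):  # P rel to grip origin along ey ; z abs
    t=np.radians(th); u=-np.cos(t)*ey+np.sin(t)*ez; n=np.sin(t)*ey+np.cos(t)*ez
    P=np.array([G0[0],G0[1],0])+Py*ey+Pz*ez
    return P+195*u+(10-5.4)*n, down(yaw,-th)
w=[]
Pz0=5.9
seq=[(195,Pz0+3,0)]
seq+=[(195,Pz0+3,1.8*k) for k in range(1,11)]
cs,sn=np.cos(np.radians(18)),np.sin(np.radians(18))
n1=len(seq)
seq+=[(195-14.5*k*cs,Pz0+3+14.5*k*sn,18) for k in range(1,11)]
rows=[]
for s in seq:
    tp,tr=pose(*s)
    q=[np.round(r.inv().apply(tp-p)/750,4).tolist(),np.round((r.inv()*tr).as_rotvec()/(np.pi/4),4).tolist()]
    rows.append(q); p,r=step(p,r,q)
    if len(rows) in(n1,len(seq)): print(json.dumps(rows[-n1:] if len(rows)==n1 else rows[n1:]),p)
E
```

```text
[[[0.0, 0.0, -0.004], [0.0, 0.0, 0.0]], [[-0.0, -0.0003, -0.0082], [-0.04, 0.0, -0.0]], [[-0.0, -0.0003, -0.0081], [-0.04, -0.0, 0.0]], [[-0.0, -0.0004, -0.0082], [-0.04, 0.0, 0.0]], [[-0.0, -0.0003, -0.0082], [-0.04, 0.0, 0.0]], [[-0.0, -0.0003, -0.0081], [-0.04, 0.0, 0.0]], [[-0.0, -0.0003, -0.0082], [-0.04, -0.0, 0.0]], [[-0.0001, -0.0003, -0.0081], [-0.04, 0.0, 0.0]], [[0.0, -0.0004, -0.0082], [-0.04, -0.0, 0.0]], [[0.0, -0.0003, -0.0082], [-0.04, 0.0, 0.0]], [[-0.0, -0.0003, -0.0081], [-0.04, -0.0, -0.0]]] [ 557.87745178 -206.65611223   73.50699797]
[[[0.0001, 0.0193, -0.0], [0.0, -0.0, 0.0]], [[0.0002, 0.0194, -0.0], [0.0, -0.0, 0.0]], [[0.0001, 0.0193, -0.0], [0.0, -0.0, 0.0]], [[0.0001, 0.0193, -0.0], [0.0, -0.0, 0.0]], [[0.0001, 0.0194, -0.0], [0.0, -0.0, 0.0]], [[0.0002, 0.0193, -0.0], [0.0, -0.0, 0.0]], [[0.0001, 0.0193, -0.0], [0.0, -0.0, 0.0]], [[0.0001, 0.0194, -0.0], [0.0, -0.0, 0.0]], [[0.0002, 0.0193, -0.0], [0.0, -0.0, 0.0]], [[0.0001, 0.0193, -0.0], [0.0, -0.0, 0.0]]] [ 577.07932111 -343.1953845   118.30673673]
```

>>> play_rows(steps=[[[0,0,-0.004],[0,0,0]],[[0,-0.0003,-0.0082],[-0.04,0,0]],[[0,-0.0003,-0.0082],[-0.04,0,0]],[[0,-0.0003,-0.0082],[-0.04,0,0]],[[0,-0.0003,-0.0082],[-0.04,0,0]],[[0,-0.0003,-0.0082],[-0.04,0,0]],[[0,-0.0003,-0.0082],[-0.04,0,0]],[[0,-0.0003,-0.0082],[-0.04,0,0]],[[0,-0.0003,-0.0082],[-0.04,0,0]],[[0,-0.0003,-0.0082],[-0.04,0,0]],[[0,-0.0003,-0.0082],[-0.04,0,0]],[[0,0,0],[0,0,0]],[[0,0,0],[0,0,0]]])

```text
time_s: 13.2
eef_pos: [557.7, -206.6, 73.2]
ee_rot: [0.156, 0.986, 0.066, 0.01]
force: [-0.3, -0.2, -1.3]
grip_width: 0.139
```

```bash
python3 - <<'E'
from rig import ctrl,cams
import cv2
s=ctrl.sense()
for n in ["wrist","side"]:
    im=cams.capture(n); cv2.imwrite(f"pics/h_{n}.png",im[:,:,::-1])
print(s['eef_pos'],s['ee_rot'],s['time_s'],s['force'],s['wrist_torque'],s['grip_width'])
E
```

```text
[ 557.69630239 -206.56766991   73.1732929 ] [0.15561682 0.98557792 0.06569128 0.01020926] 13.2 [-0.33016274 -0.24061582 -1.34650918] [ 0.12877417  0.02131024 -0.02632908] 0.13866950243860054
```

View pics/h_wrist.png

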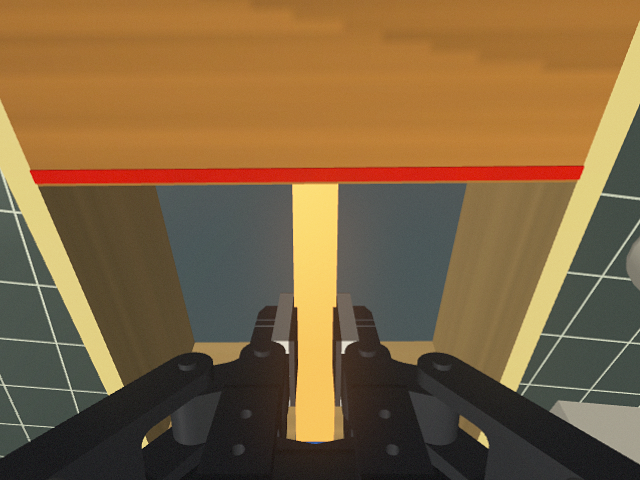

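View pics/h_side.png

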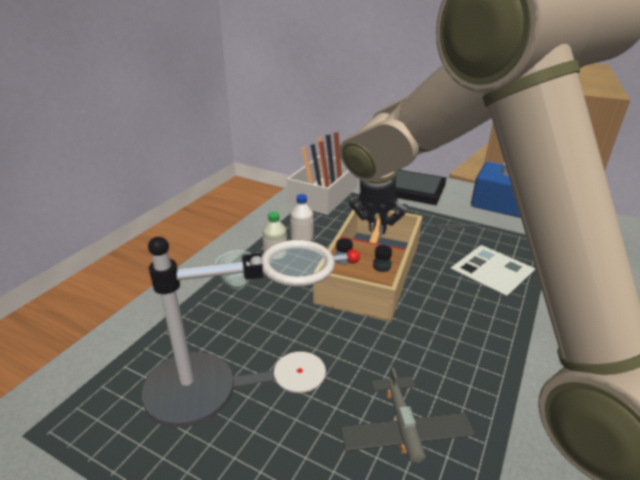

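>>> play_rows(steps=[[[0.0001,0.0193,0],[0,0,0]],[[0.0002,0.0193,0],[0,0,0]],[[0.0001,0.0193,0],[0,0,0]],[[0.0001,0.0193,0],[0,0,0]],[[0.0001,0.0193,0],[0,0,0]],[[0.0002,0.0193,0],[0,0,0]],[[0.0001,0.0193,0],[0,0,0]],[[0.0001,0.0193,0],[0,0,0]],[[0.0002,0.0193,0],[0,0,0]],[[0.0001,0.0193,0],[0,0,0]],[[0,0,0],[0,0,0]],[[0,0,0],[0,0,0]]])

```text
time_s: 14.5
eef_pos: [576.9, -343.0, 117.9]
ee_rot: [0.156, 0.986, 0.065, 0.01]
force: [-0.2, 0.4, -1.0]
grip_width: 0.145
```

```bash
python3 - <<'E'
from rig import ctrl,cams
import cv2
s=ctrl.sense()
for n in ["wrist"]:
    im=cams.capture(n); cv2.imwrite(f"pics/i_{n}.png",im[:,:,::-1])
print(s['eef_pos'],s['ee_rot'],s['time_s'],s['force'],s['wrist_torque'],s['grip_width'],s['joints'])
E
```

```text
[ 576.86810678 -342.96622801  117.91819997] [0.15588348 0.98555301 0.06543012 0.01022243] 14.5 [-0.15974754  0.40844368 -1.0316192 ] [ 0.19727968 -0.00529073  0.01610301] 0.1450591912474912 [-0.62439381  0.6449302   1.32749306 -0.27597021  0.96826436 -0.62284216]
```

View pics/i_wrist.png

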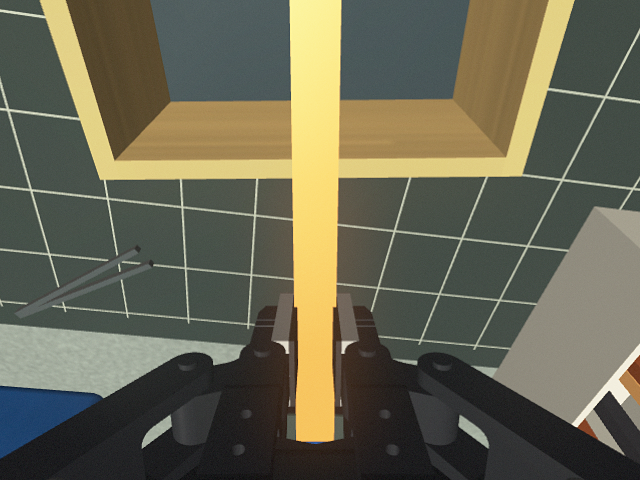

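>>> play_rows(steps=[[[0,0.01,0],[0,0,0]],[[0,0.01,0],[0,0,0]],[[0,0.005,-0.015],[0,0,0]],[[0,0.0103,-0.0317],[0,0,0]],[[0,0.0103,-0.0317],[0,0,0]],[[0,0.0103,-0.0317],[0,0,0]],[[0,0.005,-0.0155],[0,0,0]],[[0,0,0],[0,0,0]],[[0,0,0],[0,0,0]]])

```text
time_s: 15.45
eef_pos: [578.6, -357.0, 220.9]
ee_rot: [0.156, 0.986, 0.066, 0.01]
force: [-0.3, 1.0, -1.1]
grip_width: 0.142
```

```bash
python3 - <<'E'
from rig import ctrl,cams
import cv2
s=ctrl.sense()
for n in ["side","top"]:
    im=cams.capture(n); cv2.imwrite(f"pics/j_{n}.png",im[:,:,::-1])
print(s['eef_pos'],s['ee_rot'],s['time_s'],s['force'],s['wrist_torque'],s['grip_width'],s['joints'])
from plan import *
p,r=cur(s)
print('target level TCP in')
E
```

```text
[ 578.60506586 -356.96183891  220.86205874] [0.15557229 0.98559256 0.0656321  0.00984829] 15.45 [-0.25306607  1.03334205 -1.09849518] [0.21747107 0.02353016 0.00969004] 0.14231945581017777 [-0.64099363  0.57184829  1.17136216 -0.24059603  1.18685494 -0.70724288]
target level TCP in
```

View pics/j_side.png

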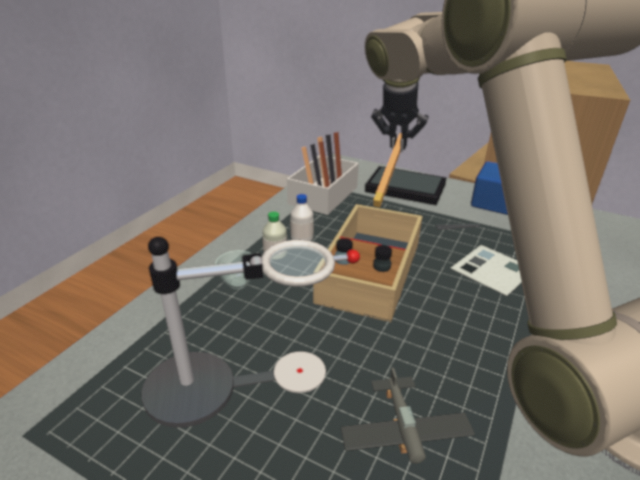

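View pics/j_top.png

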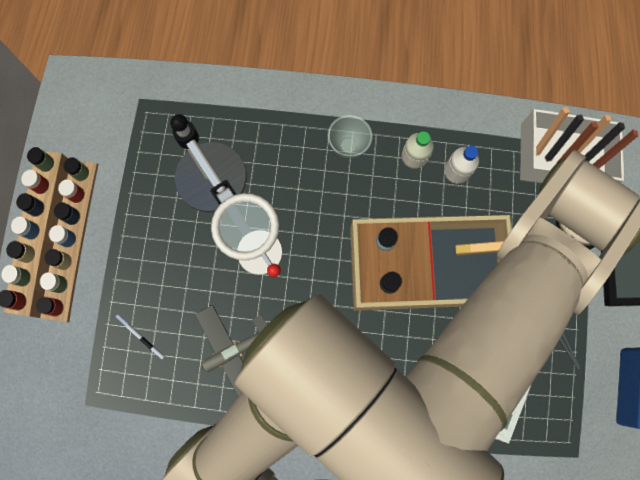

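```bash
python3 - <<'E'
from plan import *
p=np.array([578.6,-357,220.8]); r=down(7.6,-18)
a,p,r=path(p,r,np.array([574,-180,166.]),down(7.6),10)
E
```

```text
[[[0.0025, -0.0246, -0.0003], [0.04, 0.0, 0.0]], [[0.0025, -0.0246, 0.0005], [0.04, 0.0, 0.0]], [[0.0025, -0.0245, 0.0012], [0.04, 0.0, 0.0]], [[0.0026, -0.0245, 0.002], [0.04, 0.0, 0.0]], [[0.0025, -0.0244, 0.0028], [0.04, 0.0, 0.0]], [[0.0025, -0.0244, 0.0035], [0.04, 0.0, 0.0]], [[0.0025, -0.0242, 0.0043], [0.04, 0.0, 0.0]], [[0.0025, -0.024, 0.0051], [0.04, 0.0, 0.0]], [[0.0025, -0.0239, 0.0058], [0.04, 0.0, 0.0]], [[0.0025, -0.0237, 0.0066], [0.04, 0.0, 0.0]]]
end [ 574. -180.  166.] [ 0.998  0.066 -0.     0.   ]
```

>>> play_rows(steps=[[[0.0025,-0.0246,-0.0003],[0.04,0,0]],[[0.0025,-0.0246,0.0005],[0.04,0,0]],[[0.0025,-0.0245,0.0012],[0.04,0,0]],[[0.0025,-0.0245,0.002],[0.04,0,0]],[[0.0025,-0.0244,0.0028],[0.04,0,0]],[[0.0025,-0.0244,0.0035],[0.04,0,0]],[[0.0025,-0.0242,0.0043],[0.04,0,0]],[[0.0025,-0.024,0.005],[0.04,0,0]],[[0.0025,-0.024,0.0058],[0.04,0,0]],[[0.0025,-0.0237,0.0066],[0.04,0,0]],[[0,0,0],[0,0,0]],[[0,0,0],[0,0,0]]])

```text
time_s: 16.75
eef_pos: [574.2, -180.2, 167.2]
ee_rot: [0.0, 0.998, 0.067, 0.0]
force: [-0.0, -0.5, -1.6]
grip_width: 0.144
```

```bash
python3 - <<'E'
from rig import ctrl,cams
import cv2
s=ctrl.sense()
for n in ["side","top","wrist"]:
    im=cams.capture(n); cv2.imwrite(f"pics/k_{n}.png",im[:,:,::-1]); print(n,cams.tip_of(n,"spar_end"),cams.tip_of(n,"spar_center"))
print(s['eef_pos'],s['ee_rot'],s['time_s'],s['force'],s['grip_width'])
E
```

```text
side [{'pixel': [341.1, 234.6], 'p': 0.68}, {'pixel': [360.4, 214.2], 'p': 0.68}, {'pixel': [295.4, 263.7], 'p': 0.44}] [{'pixel': [360.3, 212.9], 'p': 0.68}, {'pixel': [379.1, 269.6], 'p': 0.39}]
top [{'pixel': [357.8, 240.4], 'p': 0.55}] [{'pixel': [425.5, 239.3], 'p': 0.79}, {'pixel': [270.7, 271.8], 'p': 0.63}]
wrist [] [{'pixel': [316.7, 139.4], 'p': 0.86}, {'pixel': [349.1, 3.4], 'p': 0.48}]
[ 574.2421934  -180.19451315  167.19784942] [2.53607258e-04 9.97783230e-01 6.65474227e-02 4.72115657e-05] 16.75 [-0.0321472  -0.46111133 -1.58053333] 0.14419301746771448
```

View pics/k_side.png

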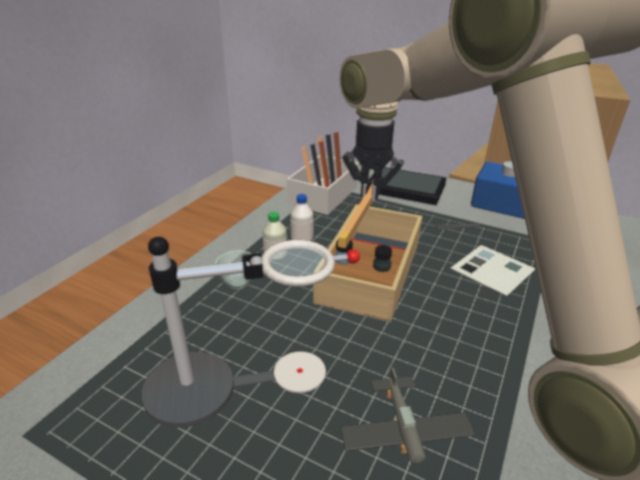

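View pics/k_top.png

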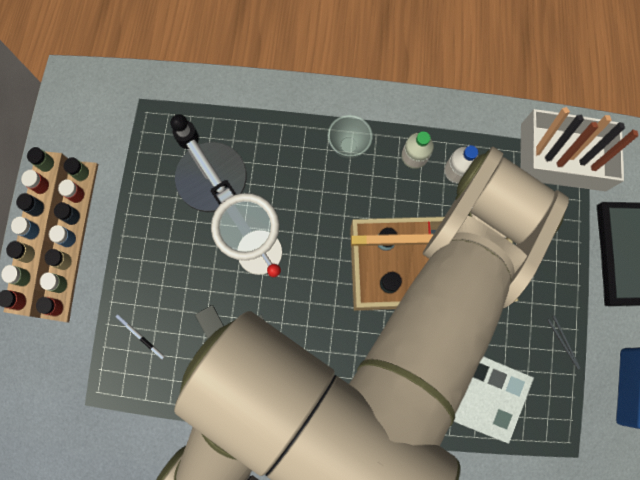

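View pics/k_wrist.png

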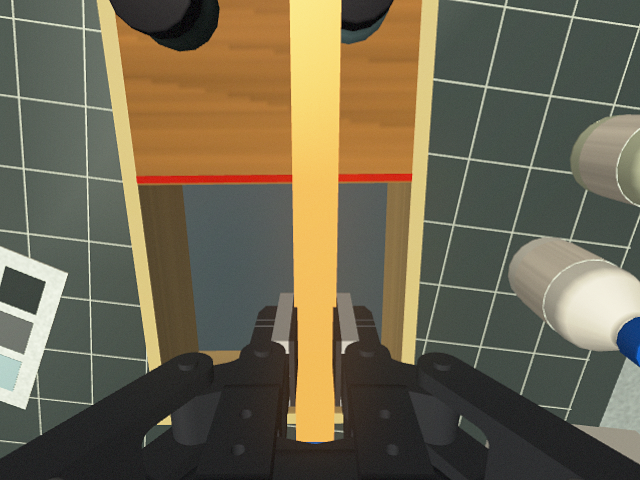

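```bash
python3 - <<'E'
from h import *
from fit import I
print(tri([(I['top'],np.array([357.8,240.4])),(I['side'],np.array([341.1,234.6]))]))
for P in [(549.8,.7,172.6)]: print([proj(I[n],P) for n in I])
im=cv2.imread('pics/k_top.png')[215:265,335:445]; a=cv2.resize(im,None,fx=7,fy=7)
im=cv2.imread('pics/k_side.png')[180:260,320:400]; b=cv2.resize(im,None,fx=7,fy=7)
cv2.imwrite('pics/z7.png',a);cv2.imwrite('pics/z8.png',b)
E
```

```text
(array([550.14138542,   2.57956843, 182.36002655]), np.float64(2.0236788602644538))
[array([[358.0990903 , 239.95998928]]), array([[343.52086509, 239.17168439]])]
```

View pics/z7.png

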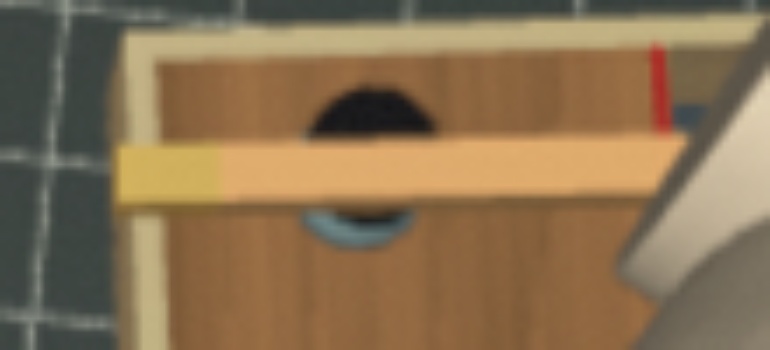

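View pics/z8.png

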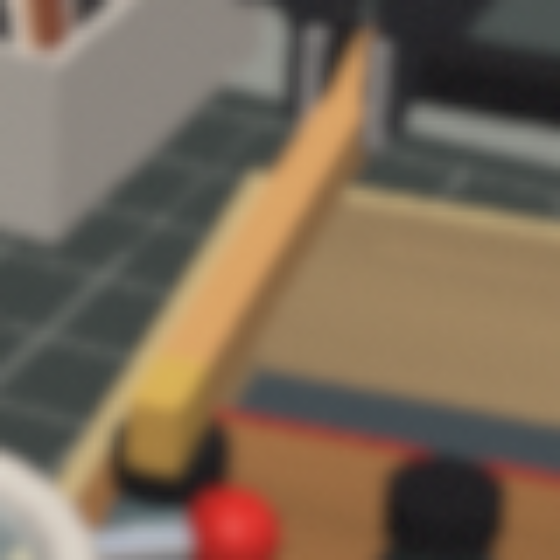

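>>> play_rows(steps=[[[0.0015,-0.01,0.0019],[0,0,0]],[[0.0015,-0.018,0.0019],[0,0,0]],[[0.0015,-0.024,0.0019],[0,0,0]],[[0.0015,-0.026,0.0019],[0,0,0]],[[0.0015,-0.026,0.0019],[0,0,0]],[[0.0015,-0.026,0.0019],[0,0,0]],[[0.0015,-0.026,0.0019],[0,0,0]],[[0.0015,-0.026,0.0019],[0,0,0]],[[0.0015,-0.024,0.0019],[0,0,0]],[[0.0015,-0.02,0.0019],[0,0,0]],[[0.0015,-0.014,0.0019],[0,0,0]],[[0.001,-0.0078,0.0019],[0,0,0]],[[0,0,0],[0,0,0]],[[0,0,0],[0,0,0]],[[0,0,0],[0,0,0]]])

```text
time_s: 18.7
eef_pos: [562.6, 5.2, 150.0]
ee_rot: [0.0, 0.998, 0.066, 0.0]
force: [0.0, -0.2, -0.9]
grip_width: 0.135
```

```bash
python3 - <<'E'
from rig import ctrl,cams
import cv2
from h import *
from fit import I
s=ctrl.sense()
for n in ["side","top","wrist"]:
    im=cams.capture(n); cv2.imwrite(f"pics/l_{n}.png",im[:,:,::-1])
print(s['eef_pos'],s['ee_rot'],s['time_s'],s['force'],s['grip_width'])
p=s['eef_pos']; Q=Rq(s['ee_rot']).apply([0,-182.5,-5.4])+p; print('brass',Q,[proj(I[n],Q) for n in I],'pad',[proj(I[n],(538.2,186.4,5)) for n in I])
im=cv2.imread('pics/l_top.png')[170:300,190:400]; cv2.imwrite('pics/z9.png',cv2.resize(im,None,fx=3.7,fy=3.7))
im=cv2.imread('pics/l_side.png')[220:400,240:420]; cv2.imwrite('pics/z10.png',cv2.resize(im,None,fx=3.3,fy=3.3))
E
```

```text
[562.62676617   5.22573377 150.04542635] [6.06727301e-05 9.97819930e-01 6.59953187e-02 3.17003027e-05] 18.7 [ 0.00679107 -0.22130547 -0.87544923] 0.13481666545044044
brass [538.59060483 186.13664921 155.42256543] [array([[251.03732422, 236.5680994 ]]), array([[298.97437124, 305.07636726]])] pad [array([[259.36763098, 251.861115  ]]), array([[300.20285805, 370.9216015 ]])]
```

View pics/z9.png

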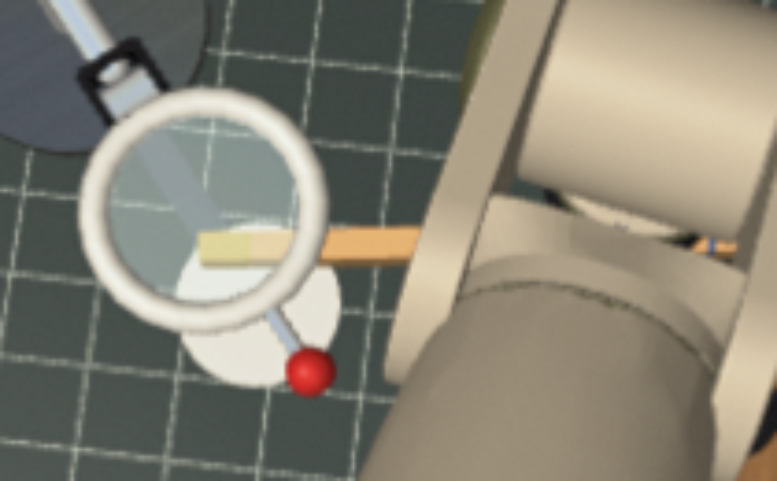

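View pics/z10.png

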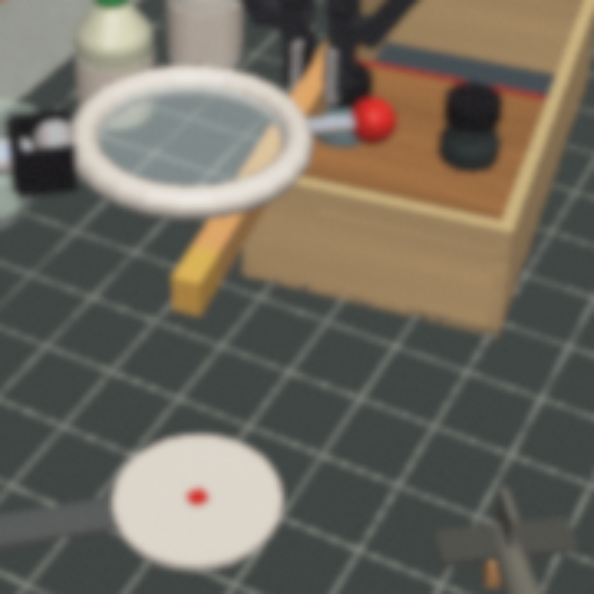

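View pics/l_wrist.png

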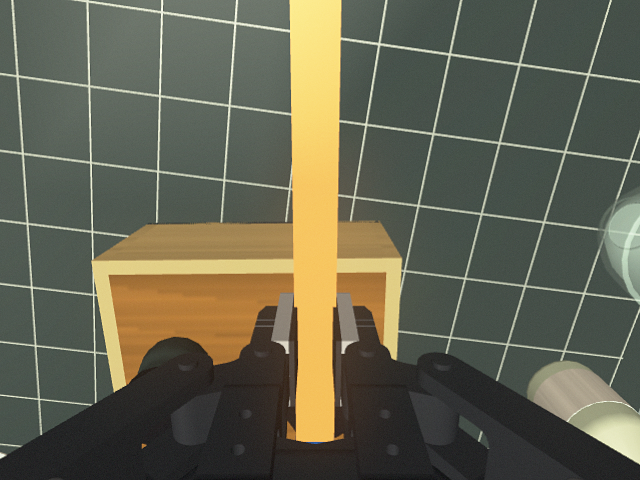

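```bash
python3 - <<'E'
from rig import ctrl
s=ctrl.sense(); print(s['time_s'],abs(s['dq']).max(),s['force'])
print(ctrl.finish_job())
E
```

```text
18.85 0.0012913515644823253 [-0.24170054 -0.630226   -0.8645708 ]
the job is handed in; nothing more can be done
None
```

The job is handed in at 18.9 s of the 58 s allowed. The magnifier is set and the spar is held under the lens.

**Magnifier:** I led the lens by the red ball to swivel 0 and level, then let go. Afterwards the cameras put the ball within about 1 mm of where it should be, so the tilt is off by roughly 0.01 rad at most. My automatic fit of the lens ring was unreliable: it read several pixels off in the top view, where the white pad interfered. I therefore relied on the ball position and a drawn overlay of the ring.

**Spar:** I pinched it 65 mm from its plain end, tilted it 18°, drew it out along its own length and levelled it. Contact forces stayed small throughout.

**Final pose:**
- **Position:** the brass end works out at (538.6, 186.1, 155) mm, against the pad centre at (538.2, 186.4).
- **Camera check:** by eye, the brass end sits within about 1 px of that position in both the top and side views.
- **Motion:** the arm was still and the grip firm when I handed in.
- **Clearance:** the spar's tail is about 18 mm above the pale jar by calculation; I did not measure that gap.
- **Other objects:** I saw nothing displaced in the last pictures, but I did not re-measure the other objects' positions.

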